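# Clip a glass counting slide home, scan it, unclip it

### The arm

A 6-joint arm with a two-finger parallel gripper is mounted at the origin on the work surface. World frame = base frame: x ahead of the robot, y to its left, z up, the work surface at z = 0. Lengths are in m, angles in rad, forces in N, time in s.
With the tool pointing down it reaches from about 0.3 to 0.875 m from the base axis. Payload 6.4 kg.
Tool frame: the origin (TCP) lies between the finger pads; the fingertips stand 8 mm ahead of it and the grasp point (between the pads) lies 11 mm behind it (bot.finger_overhang is the distance from the TCP to the fingertips, in m); z points along the fingers, y is the line along which they close (so a half turn about z gives the same grasp; the last joint's range is limited). The gripper opens to 85 mm and grips with 20 to 120 N. Pads are 22 mm wide; open, the fingers measure 114 mm over their backs; the gripper's body (76 mm by 85 mm) begins 54 mm behind the grasp point. The pads swing forward as they close: fully open they stand 13 mm farther back than shut.
Start: joints at [-1.497, 0.181, 1.607, -0, 1.354, -0.206], TCP at [0.159, -0.553, 0.239] pointing down, gripper open.
Joint ranges: [-2.99, 2.99], [-0.89, 2.07], [0.3, 2.58], [-1.14, 4.28], [0, 2.63], [-3.12, 3.12]. Speed limits (rad/s): [2.57, 2.57, 3.01, 3.14, 3.14, 3.14].

### API

Orientations are given as a unit quaternion [x, y, z, w].
In Python, from station import bot gives the robot as it stands.
- The arm moves only by the tool arm_command, never from a script. Its arguments are lists of equal length, an entry for each row: "grip": the gripper's target within -1 to 1 (fully open at 1, half-way at 0, shut at -1); "offset": the shift along the tool's x, y, z as a fraction of full scale, a list of three; "rotation": the turn, a rotation vector about the tool's x, y, z as a fraction of full scale, a list of three. In form: {"grip": [grip, ...], "offset": [[x, y, z], ...], "rotation": [[ax, ay, az], ...]}. A call has 1 to 10 rows; each row is the pose to reach, as a shift and turn from the pose commanded when the call began, along the tool's axes at that moment; what a row does not reach only later rows make up. Full scale, the value 1, is 100 mm for a shift and 90 degrees for a turn. A row lasts 1/12 s, in which the tool goes at most 41.7 mm and 7.16 degrees, less where a joint would pass 70% of its speed; a pose out of reach is approached as far as the arm can. A call with a number of a shift or a turn outside -1 to 1 is refused whole. A call with a gripper value outside its range is refused whole. The fingers move at their own pace and stop on an object; "newtons" is the grip in N (left out, the last holds). Time passes only in rows, so rows that repeat a pose let the fingers close. It gives the time, the measured TCP pose, the force, the opening and the grip force at its end, in the units of the state.
- bot.get_state(): the state, without advancing time (a new reading comes with each control period).
- bot.get_image(name): name is "side" or "top" or "wrist"; returns the picture (420x560x3 uint8, red, green, blue); there is no depth.
- bot.camera_info(name): a dict with "K" (3x3 intrinsics, pixels), "position" and "attitude" of the camera in the world. Camera axes: x right, y up, looking along -z (the intrinsics and any distortion apply to the point x, -y, -z); pixel columns grow to the right and rows downward; lengths in m; the calibration is good to about 2 mm. A picture is of the moment at which its call begins: read the wrist's pose just before it. camera_info takes no time and is no camera call; for the wrist camera it gives the pose at the moment of the call.
- bot.sign_off(): hands the job in; it is judged then, once.
The state is a dict: "time": time; "q": joint angles; "qvel": joint speeds; "joint_efforts": joint torques, N m; "tcp_pos": TCP position; "tcp_rot": TCP orientation; "wrist_force": force on the tool from outside, world axes, zero at the start; "ft_torque": the same for the moment, N m; "opening": finger opening in m; "grip_force": force on a finger pad.
Only numpy, scipy, OpenCV 4.12 (cv2) and the standard library are available. Lean on these libraries where they do the work, as an engineer would, in place of code of your own. Each camera call takes 0.05 s, during which the arm holds its last target. There are 200 camera calls.

### The job

Scan the glass counting slide on the slide scanner: swing the spring clip round its pivot screw onto the slide's edge, so that it pushes the slide back to the fence and holds it, and press the clip firmly home until the slide is squeezed flush against the fence, without overloading the glass. With the clip still on, press the scan button fully down, then swing the clip well clear of the slide again, leaving the slide flush against the fence. Do not touch the glass with the robot, and leave everything else where it stands.

Things in the scene. Friction and masses are not known exactly. Their poses are not given: they have to be found in the camera images.
- scanner: flat white slide scanner, box 150 x 200 x 45 mm, fixed to the table. Origin at table height, 62 mm left of the pivot axis; the box spans x -85..65, y -95..105 mm. x points from its front to the fence, y to the left along the fence. On its top (z 45 mm): clip, button, and a bay for the slide with a black window, between end stops 7 mm high at y -41 and 41 mm. Slide home: centre at x 22 mm.
- fence (a point): middle of the lower edge of the fence's face: a steel strip 9 mm high and 96 mm long across the back of the scanner's top; face at scanner x 40 mm, looking to -x
- clip: steel spring clip: flat arm 9 mm wide, 13-17 mm above the scanner's top, swinging on a vertical pivot screw (head 18 mm wide, 21 mm above the top). Origin on the pivot axis at the height of the scanner's top (scanner x 0, y -62 mm); y runs along the arm to the post. Its yaw less the scanner's: about 0 home (arm parallel to the fence), 0.95-1.3 parked at the start, stop at 1.35. It stays where left.
- post (a point): middle of the clip's upright dark finger post, round, 10 mm thick, 62 mm from the pivot axis; this point is 34 mm above the scanner's top, the post spans 17 to 48 mm above it. Parked it stands at scanner x -50 to -60 mm; push it clockwise seen from above, towards the fence. Home: scanner x between -7 and 7 mm. Swung out again to scanner x beyond -35 mm (0.6 rad) the clip is well clear.
- toe (a point): lowest point of the clip's sprung wire toe (4.4 mm thick, upturned tip), 14 mm ahead of the arm's end (clip x 14, y 62 mm), 2.6 mm above the scanner's top; the tip reaches 30 mm ahead. Swinging in, the toe pushes the slide back to the fence, then rides up over its front edge and presses it down with about 2 N. At the post, swinging takes about 2 N (screw friction), riding up to about 6 N.
- slide: thick glass counting slide, 36 x 76 x 5 mm, 40 g, frosted white left end; origin at the centre of its underside, y along its length. Loose on the window, starting 3 to 9 mm short of the fence. After the toe, the clip's heel (round pin 8 mm thick straight below the post, foot 1.5 mm above the scanner's top) meets the slide's front edge and squeezes it against the fence: a hard end.
- slide_center (a point): centre of the glass slide, half-way up; its top is 5 mm above the scanner's top. The clip's heel is set by a screw differently each time, up to 6 mm forward or back, and is not measured: only the force, rising steadily past 6 N, tells that it bears. Pressed home properly: about 12 N on the glass (14 N at the post) for half a second. Under 8 N is loose, over 18 N overloads the glass.
- shutter_top (a point): centre of the top of the scan button, a black round push button of 24 mm diameter in a grey collar, 18 mm above the scanner's top at its left front corner
- shutter (a joint): travel of the scan button in m: 0 is up, 0.006 fully down (needs about 5 N); it springs back
- vial_a: bystander, leave alone: brown glass vial with grey cap, 22 mm wide, 50 mm tall, behind the scanner; origin at the centre of its underside
- vial_b: bystander, leave alone: clear glass vial with white cap, 22 mm wide, 50 mm tall, behind the scanner; origin at the centre of its underside
- cup: bystander, leave alone: white specimen cup, 54 mm wide, 55 mm tall, left of the scanner; origin at the centre of its underside
- slidebox: bystander, leave alone: grey slide box 95 x 85 x 34 mm, right of the scanner; origin at the centre of its underside
- carton: bystander, leave alone: cardboard carton 90 x 140 x 65 mm; origin at the centre of its underside
- jar: bystander, leave alone: white jar with blue lid, 64 mm wide, 85 mm tall; origin at the centre of its underside
- marker: bystander, leave alone: black marker pen 12 mm thick, 142 mm long, lying; origin at the centre of its underside
Things that resemble listed ones, but are neither listed nor needed, are in the scene too. What is shaped like the scanner but brown or purple is not meant.

How it is judged:
By the outcome, as a careful person would: the job done as asked, in the order asked, and still so for the second after the job is handed in, with the robot touching nothing.
It also fails if it takes over 64 s, if anything falls off the work surface, if the arm or the gripper's body presses on something with over 40 N, if the wrist force passes 120 N, or if a joint passes its speed limit or range.

## Working session

There is one attempt and no reset: what is moved stays moved. The work goes in short steps, Python scripts to look and compute and a tool call to move; the robot and the scene stay as the last step left them, time stands still between calls to the robot, and variables do not carry over. Pictures are saved under pics/ and viewed, at most 10 in all, crops included, and the job is handed in when it is done.

Besides the shell and the picture viewer there is one more tool, called after ">>>" as name(argument=value, ...), one argument or row to a line, values as JSON. arm_command: Moves the arm, as the interface text tells. Its arguments: {"type":"object","properties":{"grip":{"type":"array"},"offset":{"type":"array"},"rotation":{"type":"array"},"newtons":{"type":"number"}},"required":["grip","offset","rotation"]}

```bash
mkdir -p pics; ls; python3 - <<'E'
from station import bot
import cv2,numpy as np
s=bot.get_state();print(s['time'],s['tcp_pos'],s['tcp_rot'],s['wrist_force'],s['opening'])
for n in('top','side'):
    im=bot.get_image(n);i=bot.camera_info(n);print(n,i)
    cv2.imwrite(f'pics/{n}0.png',im[:,:,::-1])
E
```

```text
pics
0.0 [ 0.15876609 -0.55208618  0.23838176] [ 9.90231736e-01  1.39428601e-01  6.90441970e-05 -8.77245019e-04] [ 0.86925711 -0.75082106  0.55501723] 0.08521699751496993
top {'K': array([[386.7278659 ,   0.        , 280.48266148],
       [  0.        , 386.7278659 , 207.67054235],
       [  0.        ,   0.        ,   1.        ]]), 'position': array([0.43920415, 0.02781553, 1.02069409]), 'attitude': array([ 0.01142053, -0.03110387, -0.70233855,  0.7110715 ])}
side {'K': array([[418.46970589,   0.        , 281.25361928],
       [  0.        , 418.46970589, 209.37526915],
       [  0.        ,   0.        ,   1.        ]]), 'position': array([ 0.02449824, -1.05381252,  0.7289807 ]), 'attitude': array([ 0.48764989, -0.1074569 , -0.17842304,  0.84783007])}
```

View pics/top0.png

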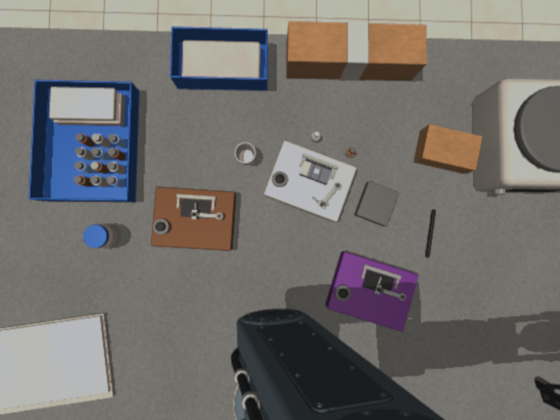

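View pics/side0.png

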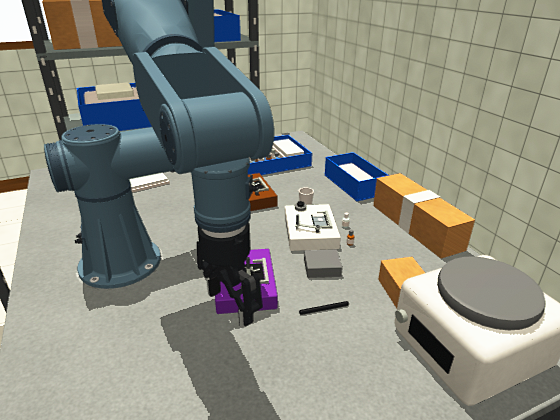

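The top view shows the white scanner at about (310,180), button at (280,179), and clip pivot near (320,203). The clip is parked with its post near (337,186). I'll measure from here.

```bash
cat > h.py <<'E'
import numpy as np,cv2
from station import bot
from scipy.spatial.transform import Rotation as R
def ray(i,px):
    px=np.atleast_2d(px).astype(float);K=i['K']
    d=np.c_[(px[:,0]-K[0,2])/K[0,0],-(px[:,1]-K[1,2])/K[1,1],-np.ones(len(px))]
    return R.from_quat(i['attitude']).apply(d)
def plane(i,px,z):
    d=ray(i,px);p=np.array(i['position']);return p+d*((z-p[2])/d[:,2])[:,None]
def proj(i,P):
    c=R.from_quat(i['attitude']).inv().apply(np.atleast_2d(P)-i['position'])
    K=i['K'];return np.c_[K[0,2]+K[0,0]*c[:,0]/-c[:,2],K[1,2]-K[1,1]*c[:,1]/-c[:,2]]
E
python3 - <<'E'
from h import *
i=bot.camera_info('top');im=cv2.imread('pics/top0.png')
hsv=cv2.cvtColor(im,cv2.COLOR_BGR2HSV)
m=((hsv[...,1]<40)&(hsv[...,2]>165)).astype(np.uint8)
m[:, :262]=0;m[:,360:]=0;m[:136]=0;m[225:]=0
n,l,st,c=cv2.connectedComponentsWithStats(m);k=1+np.argmax(st[1:,4]);print(st[k])
cn=max(cv2.findContours((l==k).astype(np.uint8),cv2.RETR_EXTERNAL,cv2.CHAIN_APPROX_NONE)[0],key=len)[:,0]
W=plane(i,cn,.045)[:,:2]
r=cv2.minAreaRect((W*1000).astype(np.float32));print(r);print(cv2.boxPoints(r))
cv2.imwrite('pics/crop.png',cv2.resize(im[130:230,255:365],None,fx=6,fy=6,interpolation=cv2.INTER_CUBIC))
i2=bot.camera_info('side');im=cv2.imread('pics/side0.png')
cv2.imwrite('pics/crops.png',cv2.resize(im[180:270,270:360],None,fx=6,fy=6,interpolation=cv2.INTER_CUBIC))
E
```

```text
[ 265  141   91   80 3238]
((568.626708984375, -73.00423431396484), (195.81463623046875, 146.0275421142578), 70.16790771484375)
[[ 466.7268    -140.33374  ]
 [ 604.0936    -189.87576  ]
 [ 670.5266      -5.6747284]
 [ 533.1598      43.867294 ]]
```

View pics/crop.png

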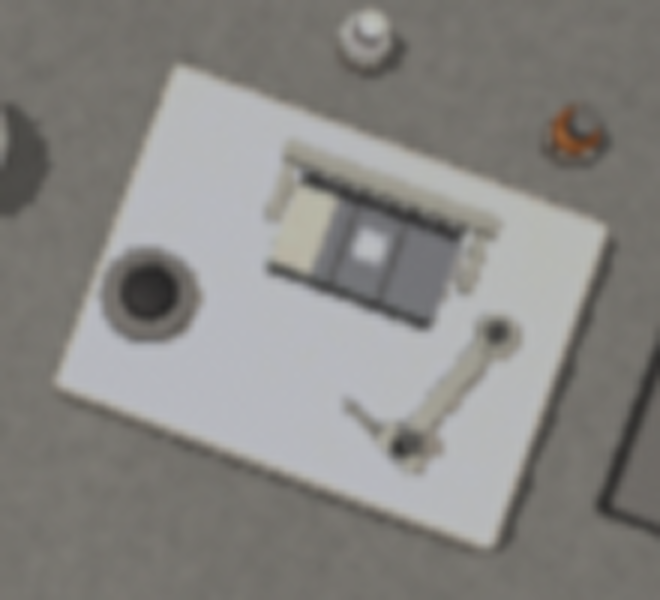

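Crop: the button is at crop (149,292), pivot screw at (497,332), post top at (405,443), fence along the back, and the slide loose in the bay with its front edge around (350,295). Next I'll compute the poses and the first move.

```bash
cat >> h.py <<'E'
yaw=np.radians(-19.83);ex=np.array([np.cos(yaw),np.sin(yaw)]);ey=np.array([-ex[1],ex[0]])
O=np.array([.5763,-.0811])
def S(w): w=np.atleast_2d(w)[:,:2]-O; return np.c_[w@ex,w@ey]
def Wd(x,y): return O+x*ex+y*ey
def tgt(pos,ang):  # offset (fraction) and rotation (fraction) from current pose; tool y along world angle ang (mod pi)
    s=bot.get_state();A=R.from_quat(s['tcp_rot']);out=[]
    for k in(0,np.pi):
        a=ang+k;y=np.array([np.cos(a),np.sin(a),0]);z=np.array([0,0,-1.]);B=R.from_matrix(np.c_[np.cross(y,z),y,z])
        out.append((A.inv()*B).as_rotvec()/(np.pi/2))
    r=min(out,key=np.linalg.norm)
    return A.inv().apply(np.array(pos)-s['tcp_pos'])/.1, r
E
python3 - <<'E'
from h import *
i=bot.camera_info('top')
c=lambda x,y:(255+(x+.5)/6-.5,130+(y+.5)/6-.5)
P={'pivot':(497,332,.066),'post':(405,443,.093),'btn':(149,292,.063),'fenceL':(287,150,.054),'fenceR':(497,220,.054),'slideFL':(268,265,.05),'slideFR':(428,322,.05)}
for k,(x,y,z) in P.items(): print(k,(S(plane(i,c(x,y),z))*1000).round(1),plane(i,c(x,y),z).round(4))
q=S(plane(i,c(405,443),.093))[0];p=S(plane(i,c(497,332),.066))[0]
print('th',np.arctan2(-(q-p)[0],(q-p)[1]),np.hypot(*(q-p)))
s=bot.get_state();print(R.from_quat(s['tcp_rot']).as_matrix().round(3),bot.finger_overhang)
E
```

```text
pivot [[  0.4 -62.2]] [[ 0.5556 -0.1398  0.066 ]]
post [[-59.6 -39.5]] [[ 0.5069 -0.098   0.093 ]]
btn [[-34.7  79. ]] [[0.5705 0.005  0.063 ]]
fenceL [[43.6 45.9]] [[ 0.6329 -0.0527  0.054 ]]
fenceR [[ 47.2 -47.5]] [[ 0.6046 -0.1418  0.054 ]]
slideFL [[-4.4 36.3]] [[ 0.5845 -0.0454  0.05  ]]
slideFR [[ -3.1 -35.4]] [[ 0.5613 -0.1133  0.05  ]]
th 1.2080210201429669 0.06419135177989027
[[ 0.961  0.276 -0.   ]
 [ 0.276 -0.961  0.002]
 [ 0.    -0.002 -1.   ]] 0.008
```

>>> arm_command(
  grip=[-0.2,-0.2,-0.2,-0.2],
  offset=[
    [0.3,-0.22,0],
    [0.6,-0.44,0],
    [0.92,-0.68,0],
    [0.92,-0.68,0],
  ],
  rotation=[
    [0,0,0],
    [0,0,0],
    [0,0,0],
    [0,0,0],
  ],
)

```text
time: 0.43
tcp_pos: [0.2316, -0.4567, 0.2384]
tcp_rot: [0.99, 0.141, 0.001, -0.002]
wrist_force: [1.0, 0.1, 0.3]
opening: 0.0385
grip_force: 0.0
```

>>> arm_command(
  grip=[-0.2,-0.2,-0.2,-0.2],
  offset=[
    [0.3,-0.22,0],
    [0.6,-0.44,0],
    [0.92,-0.68,0],
    [0.92,-0.68,0],
  ],
  rotation=[
    [0,0,0],
    [0,0,0],
    [0,0,0],
    [0,0,0],
  ],
)

```text
time: 0.77
tcp_pos: [0.3009, -0.3662, 0.2388]
tcp_rot: [0.99, 0.142, 0.001, -0.002]
wrist_force: [1.0, -0.3, -0.1]
opening: 0.0343
grip_force: 0.0
```

>>> arm_command(
  grip=[-0.2,-0.2,-0.2,-0.2],
  offset=[
    [0.3,-0.22,0],
    [0.6,-0.44,0],
    [0.92,-0.68,0],
    [0.92,-0.68,0],
  ],
  rotation=[
    [0,0,0],
    [0,0,0],
    [0,0,0],
    [0,0,0],
  ],
)

```text
time: 1.1
tcp_pos: [0.3704, -0.2758, 0.2391]
tcp_rot: [0.99, 0.142, 0.001, -0.001]
wrist_force: [0.5, -0.3, -0.1]
opening: 0.0342
grip_force: 0.0
```

>>> arm_command(
  grip=[-0.2,-0.2,-0.2,-0.2],
  offset=[
    [0.3,-0.22,0],
    [0.6,-0.44,0],
    [0.92,-0.68,0],
    [0.92,-0.68,0],
  ],
  rotation=[
    [0,0,0],
    [0,0,0],
    [0,0,0],
    [0,0,0],
  ],
)

```text
time: 1.43
tcp_pos: [0.44, -0.1853, 0.2392]
tcp_rot: [0.99, 0.142, 0.001, -0.001]
wrist_force: [-0.8, 0.1, -0.1]
opening: 0.034
grip_force: 0.0
```

```bash
python3 - <<'E'
from h import *
s=bot.get_state();print(s['time'],s['tcp_pos'],s['opening'],s['q'],s['wrist_force'])
p=Wd(-.0578,-.0395);print(p,tgt([*p,.15],yaw+1.2))
E
```

```text
1.4333 [ 0.43995279 -0.18532147  0.23919672] 0.034036480721842 [-0.64971655 -0.04274028  1.84470254  0.00261348  1.3398727   0.63513304] [-0.7514745   0.06035972 -0.12406593]
[ 0.50852775 -0.09865026] (array([ 0.90029192, -0.63710953,  0.89477018]), array([-1.60030568e-03, -5.64803664e-04,  6.38047594e-01]))
```

>>> arm_command(
  grip=[-0.2,-0.2,-0.2,-0.2,-0.2,-0.2,-0.2,-0.2,-0.2,-0.2],
  offset=[
    [0.1,-0.07,0],
    [0.2,-0.14,0],
    [0.3,-0.21,0],
    [0.4,-0.28,0],
    [0.5,-0.35,0.1],
    [0.6,-0.42,0.2],
    [0.7,-0.5,0.3],
    [0.8,-0.57,0.4],
    [0.9,-0.64,0.5],
    [0.9,-0.64,0.5],
  ],
  rotation=[
    [0,0,-0.07],
    [0,0,-0.14],
    [0,0,-0.21],
    [0,0,-0.28],
    [0,0,-0.35],
    [0,0,-0.42],
    [0,0,-0.49],
    [0,0,-0.56],
    [0,0,-0.63],
    [0,0,-0.68],
  ],
)

```text
time: 2.27
tcp_pos: [0.5057, -0.1026, 0.1868]
tcp_rot: [0.779, 0.627, -0.001, -0.002]
wrist_force: [-0.3, -0.3, -0.4]
opening: 0.0343
grip_force: 0.0
```

>>> arm_command(
  grip=[-0.2,-0.2,-0.2,-0.2,-0.2,-0.2,-0.2,-0.2,-0.2,-0.2],
  offset=[
    [0,0,0],
    [0,0,0],
    [0,0,0],
    [0,0,0],
    [0,0,0],
    [0,0,0],
    [0,0,0],
    [0,0,0],
    [0,0,0],
    [0,0,0],
  ],
  rotation=[
    [0,0,-0.07],
    [0,0,-0.14],
    [0,0,-0.21],
    [0,0,-0.28],
    [0,0,-0.35],
    [0,0,-0.42],
    [0,0,-0.49],
    [0,0,-0.56],
    [0,0,-0.63],
    [0,0,-0.68],
  ],
)

```text
time: 3.1
tcp_pos: [0.5059, -0.1046, 0.189]
tcp_rot: [0.352, 0.936, -0.0, -0.0]
wrist_force: [-0.3, -0.4, 0.0]
opening: 0.0337
grip_force: 0.0
```

```bash
python3 - <<'E'
from h import *
i=bot.camera_info('wrist');im=bot.get_image('wrist')[:,:,::-1].copy()
np.save('wi.npy',i,allow_pickle=True)
cv2.imwrite('pics/w1.png',im)
s=bot.get_state();print(s['time'],s['tcp_pos'],s['opening'],s['q'],s['wrist_force'])
p=Wd(-.0578,-.0395);print(p,tgt([*p,.077],yaw+1.2))
print('expected post top, pivot',proj(i,[[*p,.093],[*Wd(0,-.062),.066]]))
E
```

```text
3.15 [ 0.50595037 -0.10450246  0.1889832 ] 0.03427373457729418 [-4.33463033e-01  1.03194914e-01  1.80148088e+00 -4.43974019e-04
  1.23742434e+00 -1.28708637e+00] [-0.26097113  0.62626072 -0.16344047]
[ 0.50852775 -0.09865026] (array([0.01861615, 0.06165886, 1.11980558]), array([-3.46782866e-04, -2.35448412e-04, -8.43414639e-05]))
expected post top, pivot [[292.70791315 212.18632091]
 [291.53725738 263.73873219]]
```

View pics/w1.png

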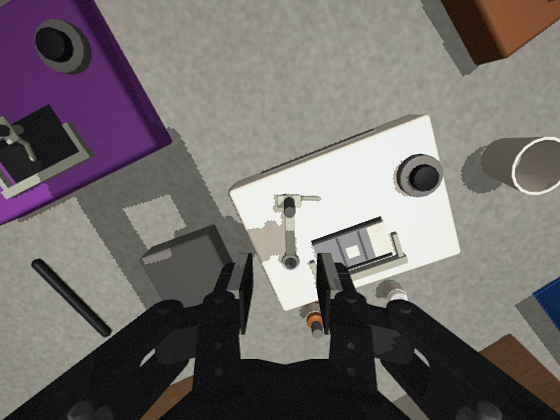

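Wrist view: the post top is at (290,210) and the pivot at (291,261). Both are within about 2 px of prediction, so I'll descend to straddle the post.

>>> arm_command(
  grip=[-0.2,-0.2,-0.2,-0.2,-0.2,-0.2],
  offset=[
    [0.02,0.06,0.2],
    [0.02,0.06,0.45],
    [0.02,0.06,0.7],
    [0.02,0.06,0.9],
    [0.02,0.06,1.0],
    [0.02,0.06,1.0],
  ],
  rotation=[
    [0,0,0],
    [0,0,0],
    [0,0,0],
    [0,0,0],
    [0,0,0],
    [0,0,0],
  ],
)

```text
time: 3.65
tcp_pos: [0.5068, -0.0974, 0.0867]
tcp_rot: [0.356, 0.935, 0.0, -0.003]
wrist_force: [0.1, -0.1, 0.5]
opening: 0.0341
grip_force: 0.0
```

>>> arm_command(
  grip=[-0.2,-0.2,-0.2,-0.2],
  offset=[
    [0,0,0.05],
    [0,0,0.1],
    [0,0,0.1],
    [0,0,0.1],
  ],
  rotation=[
    [0,0,0],
    [0,0,0],
    [0,0,0],
    [0,0,0],
  ],
)

```text
time: 3.98
tcp_pos: [0.5091, -0.0977, 0.08]
tcp_rot: [0.355, 0.935, -0.0, 0.001]
wrist_force: [-0.3, -0.2, 0.1]
opening: 0.0341
grip_force: 0.0
```

```bash
cat >> h.py <<'E'
piv=Wd(0,-.062)
def clipoff(th,lead,rad=.062): # tool target when post is at clip angle th, TCP lead ahead (m) along clip x
    a=yaw+th;cx=np.array([np.cos(a),np.sin(a)]);cy=np.array([-cx[1],cx[0]])
    return piv+rad*cy+lead*cx
E
python3 - <<'E'
from h import *
s=bot.get_state();print(s['time'],s['tcp_pos'],s['opening'],s['wrist_force'],S(s['tcp_pos'][:2]))
# swing in: rear pad at -opening/2 from TCP; post radius 5 -> lead = opening/2-5
L=s['opening']/2-.005;z=s['tcp_pos'][2]
for a in np.arange(1.1,.29,-.1):
    o,r=tgt([*clipoff(a,L),z],yaw+a);print(round(a,2),o.round(3),r.round(3))
E
```

```text
3.9833 [ 0.50914881 -0.09767327  0.07995569] 0.0341383707498997 [-0.33172029 -0.19427785  0.06109496] [[-0.05754719 -0.03837027]]
1.1 [-0.016  0.17   0.   ] [0.    0.001 0.058]
1.0 [-0.036  0.23   0.   ] [0.    0.001 0.122]
0.9 [-0.063  0.287  0.   ] [0.    0.001 0.185]
0.8 [-0.095  0.342  0.   ] [0.    0.001 0.249]
0.7 [-0.132  0.393  0.   ] [0.    0.001 0.313]
0.6 [-0.175  0.44   0.   ] [0.    0.001 0.376]
0.5 [-0.221  0.482  0.   ] [0.    0.001 0.44 ]
0.4 [-0.272  0.52   0.   ] [0.    0.001 0.504]
0.3 [-0.326  0.552  0.001] [0.    0.001 0.567]
```

>>> arm_command(
  grip=[-0.2,-0.2,-0.2,-0.2,-0.2,-0.2,-0.2,-0.2,-0.2,-0.2],
  offset=[
    [0,0.06,0],
    [-0.01,0.12,0],
    [-0.016,0.17,0],
    [-0.036,0.23,0],
    [-0.063,0.287,0],
    [-0.095,0.342,0],
    [-0.132,0.393,0],
    [-0.175,0.44,0],
    [-0.221,0.482,0],
    [-0.221,0.482,0],
  ],
  rotation=[
    [0,0,0],
    [0,0,0.03],
    [0,0,0.058],
    [0,0,0.12],
    [0,0,0.185],
    [0,0,0.25],
    [0,0,0.313],
    [0,0,0.376],
    [0,0,0.44],
    [0,0,0.44],
  ],
)

```text
time: 4.82
tcp_pos: [0.5585, -0.0759, 0.08]
tcp_rot: [0.652, 0.758, 0.0, 0.001]
wrist_force: [0.1, -0.4, -0.8]
opening: 0.0338
grip_force: 0.0
```

```bash
cat > n.py <<'E'
from h import *
import sys
s=bot.get_state();f=np.array(s['wrist_force']);L=.0121
d=S(s['tcp_pos'])[0]+0
# actual theta: solve from tcp with lead L
v=d-np.array([0,-.062]);th=np.arctan2(-v[0],v[1])+np.arctan2(L,.062)
a=yaw+th;t=np.array([np.cos(a),np.sin(a)])
print('t',s['time'],'S',(d*1000).round(2),'th',th.round(4),'Ft',(-f[:2]@t).round(2),'f',f.round(2),'open',s['opening'],'z',s['tcp_pos'][2])
for a in map(float,sys.argv[1:]):
    o,r=tgt([*clipoff(a,L),.080],yaw+a);print(a,o.round(3),r.round(3))
E
python3 n.py .4 .35 .3 .25 .2 .15 .1 .05 0
```

```text
t 4.8167 S [-18.48  -1.11] th 0.4874 Ft -0.04 f [ 0.1  -0.38 -0.78] open 0.03377824276912152 z 0.08000392083885856
0.4 [-0.018  0.053  0.   ] [0.001 0.    0.062]
0.35 [-0.028  0.083  0.   ] [0.001 0.    0.094]
0.3 [-0.039  0.112  0.   ] [0.001 0.    0.125]
0.25 [-0.052  0.141  0.   ] [0.001 0.    0.157]
0.2 [-0.066  0.169  0.   ] [0.001 0.    0.189]
0.15 [-0.081  0.197  0.   ] [0.001 0.    0.221]
0.1 [-0.098  0.223  0.   ] [0.001 0.    0.253]
0.05 [-0.117  0.249  0.   ] [0.001 0.    0.285]
0.0 [-0.136  0.274  0.001] [0.001 0.    0.316]
```

>>> arm_command(
  grip=[-0.2,-0.2,-0.2,-0.2,-0.2,-0.2],
  offset=[
    [-0.009,0.026,0],
    [-0.018,0.053,0],
    [-0.023,0.068,0],
    [-0.028,0.083,0],
    [-0.033,0.097,0],
    [-0.039,0.112,0],
  ],
  rotation=[
    [0,0,0.03],
    [0,0,0.062],
    [0,0,0.078],
    [0,0,0.094],
    [0,0,0.11],
    [0,0,0.125],
  ],
)

```text
time: 5.32
tcp_pos: [0.5685, -0.0777, 0.0795]
tcp_rot: [0.721, 0.693, -0.0, -0.0]
wrist_force: [-2.6, 0.2, 1.8]
opening: 0.0343
grip_force: 1.2
```

```bash
python3 n.py .25 .2 .15 .1 .05 0; python3 - <<'E'
from h import *
for n,b in(('top',(130,230,255,365)),('wrist',(100,300,150,430))):
    im=bot.get_image(n)[b[0]:b[1],b[2]:b[3],::-1];k=390/im.shape[0]
    cv2.imwrite(f'pics/{n}c2.png',cv2.resize(im,None,fx=k,fy=k,interpolation=cv2.INTER_CUBIC))
a=cv2.imread('pics/topc2.png');b=cv2.imread('pics/wristc2.png');c=np.hstack([a[:390,:],b[:390,:]]);c=c if c.shape[1]<=800 else cv2.resize(c,(800,int(c.shape[0]*800/c.shape[1])));cv2.imwrite('pics/c2.png',c)
E
```

```text
t 5.3167 S [-8.51  0.56] th 0.328 Ft 2.64 f [-2.63  0.16  1.8 ] open 0.03426790891170076 z 0.07953369189314681
0.25 [-0.01   0.048 -0.005] [-0.001 -0.     0.035]
0.2 [-0.018  0.079 -0.005] [-0.001 -0.     0.067]
0.15 [-0.028  0.109 -0.005] [-0.001 -0.     0.099]
0.1 [-0.04   0.138 -0.005] [-0.001 -0.     0.131]
0.05 [-0.053  0.167 -0.005] [-0.001 -0.     0.163]
0.0 [-0.067  0.195 -0.005] [-0.001 -0.     0.195]
```

View pics/c2.png

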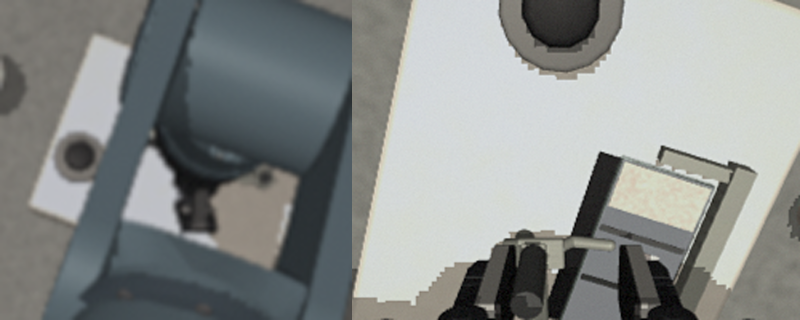

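Right panel: the rear finger bears on the post, and the toe wire points at the slide's front edge. The swing is working, so I'll continue slowly and watch the force.

>>> arm_command(
  grip=[-0.2,-0.2,-0.2,-0.2,-0.2,-0.2],
  offset=[
    [-0.002,0.01,0],
    [-0.004,0.02,0],
    [-0.007,0.031,0],
    [-0.01,0.041,0],
    [-0.012,0.051,0],
    [-0.015,0.061,0],
  ],
  rotation=[
    [0,0,0.01],
    [0,0,0.02],
    [0,0,0.032],
    [0,0,0.042],
    [0,0,0.053],
    [0,0,0.064],
  ],
)

```text
time: 5.92
tcp_pos: [0.5749, -0.0798, 0.0792]
tcp_rot: [0.756, 0.654, -0.0, -0.0]
wrist_force: [-2.3, 2.6, 2.6]
opening: 0.0343
grip_force: 1.5
```

```bash
python3 n.py
```

```text
t 5.9167 S [-1.76  0.76] th 0.2207 Ft 2.63 f [-2.32  2.59  2.61] open 0.03427341409733996 z 0.07924600894716921
```

>>> arm_command(
  grip=[-0.2,-0.2,-0.2],
  offset=[
    [-0.002,0.01,0],
    [-0.004,0.02,0],
    [-0.007,0.031,0],
  ],
  rotation=[
    [0,0,0.01],
    [0,0,0.02],
    [0,0,0.032],
  ],
)

```text
time: 6.17
tcp_pos: [0.5779, -0.0809, 0.0792]
tcp_rot: [0.772, 0.635, -0.0, -0.0]
wrist_force: [-3.3, 2.4, 1.8]
opening: 0.0343
grip_force: 1.8
```

```bash
python3 n.py
```

```text
t 6.1667 S [1.4  0.69] th 0.1704 Ft 3.64 f [-3.27  2.39  1.82] open 0.034300486334509196 z 0.07920793952272268
```

>>> arm_command(
  grip=[-0.2,-0.2,-0.2],
  offset=[
    [-0.002,0.01,0],
    [-0.004,0.02,0],
    [-0.007,0.031,0],
  ],
  rotation=[
    [0,0,0.01],
    [0,0,0.02],
    [0,0,0.032],
  ],
)

```text
time: 6.42
tcp_pos: [0.5809, -0.0824, 0.0792]
tcp_rot: [0.788, 0.615, 0.0, -0.0]
wrist_force: [-2.4, 2.1, 0.6]
opening: 0.0339
grip_force: 1.3
```

```bash
python3 n.py
```

```text
t 6.4167 S [4.76 0.38] th 0.1166 Ft 2.79 f [-2.38  2.05  0.58] open 0.03388146236017114 z 0.07921508610356938
```

>>> arm_command(
  grip=[-0.2,-0.2],
  offset=[
    [-0.002,0.01,0],
    [-0.003,0.015,0],
  ],
  rotation=[
    [0,0,0.01],
    [0,0,0.015],
  ],
)

```text
time: 6.58
tcp_pos: [0.5824, -0.0831, 0.0793]
tcp_rot: [0.795, 0.606, 0.0, 0.0]
wrist_force: [-1.6, 1.6, -0.3]
opening: 0.0342
grip_force: 0.9
```

```bash
python3 n.py
```

```text
t 6.5833 S [6.43 0.19] th 0.0898 Ft 1.93 f [-1.58  1.59 -0.34] open 0.03419179119688381 z 0.07926136051237272
```

>>> arm_command(
  grip=[-0.2,-0.2],
  offset=[
    [-0.002,0.008,0],
    [-0.003,0.015,0],
  ],
  rotation=[
    [0,0,0.01],
    [0,0,0.015],
  ],
)

```text
time: 6.75
tcp_pos: [0.5835, -0.0837, 0.0792]
tcp_rot: [0.802, 0.597, -0.0, -0.0]
wrist_force: [-1.6, 1.5, -0.5]
opening: 0.0346
grip_force: 1.3
```

```bash
python3 n.py
```

```text
t 6.75 S [ 7.69 -0.  ] th 0.0694 Ft 1.95 f [-1.58  1.55 -0.48] open 0.03464863037038675 z 0.07924651121090547
```

>>> arm_command(
  grip=[-0.2,-0.2],
  offset=[
    [-0.001,0.005,0],
    [-0.002,0.01,0],
  ],
  rotation=[
    [0,0,0.005],
    [0,0,0.01],
  ],
)

```text
time: 6.92
tcp_pos: [0.5844, -0.0842, 0.0793]
tcp_rot: [0.807, 0.591, -0.0, -0.0]
wrist_force: [-2.0, 2.2, -0.0]
opening: 0.0339
grip_force: 1.3
```

```bash
python3 n.py
```

```text
t 6.9167 S [ 8.7  -0.12] th 0.053 Ft 2.54 f [-1.99  2.19 -0.03] open 0.033908263557173274 z 0.0792620083531759
```

>>> arm_command(
  grip=[-0.2,-0.2],
  offset=[
    [-0.001,0.005,0],
    [-0.002,0.01,0],
  ],
  rotation=[
    [0,0,0.005],
    [0,0,0.01],
  ],
)

```text
time: 7.08
tcp_pos: [0.5853, -0.0846, 0.0793]
tcp_rot: [0.811, 0.584, -0.0, -0.0]
wrist_force: [-1.2, 2.1, 0.6]
opening: 0.0343
grip_force: 1.3
```

```bash
python3 n.py
```

```text
t 7.0833 S [ 9.7  -0.26] th 0.0369 Ft 1.8 f [-1.22  2.08  0.59] open 0.03432857800020162 z 0.07925296359096337
```

>>> arm_command(
  grip=[-0.2,-0.2],
  offset=[
    [-0.001,0.005,0],
    [-0.002,0.01,0],
  ],
  rotation=[
    [0,0,0.005],
    [0,0,0.01],
  ],
)

```text
time: 7.25
tcp_pos: [0.5862, -0.0851, 0.0793]
tcp_rot: [0.816, 0.578, -0.0, -0.0]
wrist_force: [-1.2, 2.4, -0.3]
opening: 0.034
grip_force: 1.3
```

```bash
python3 n.py
```

```text
t 7.25 S [10.7  -0.43] th 0.0208 Ft 1.96 f [-1.25  2.43 -0.3 ] open 0.034026561374559186 z 0.07925682007020583
```

>>> arm_command(
  grip=[-0.2,-0.2],
  offset=[
    [-0.001,0.005,0],
    [-0.002,0.01,0],
  ],
  rotation=[
    [0,0,0.005],
    [0,0,0.01],
  ],
)

```text
time: 7.42
tcp_pos: [0.5871, -0.0856, 0.0792]
tcp_rot: [0.821, 0.572, -0.0, -0.0]
wrist_force: [-3.3, 2.2, -0.0]
opening: 0.034
grip_force: 1.3
```

```bash
python3 n.py
```

```text
t 7.4167 S [11.69 -0.6 ] th 0.0046 Ft 3.83 f [-3.27  2.25 -0.02] open 0.033967910814372504 z 0.07924056112113635
```

>>> arm_command(
  grip=[-0.2,-0.2],
  offset=[
    [-0.001,0.005,0],
    [-0.002,0.01,0],
  ],
  rotation=[
    [0,0,0.005],
    [0,0,0.01],
  ],
)

```text
time: 7.58
tcp_pos: [0.588, -0.0862, 0.0793]
tcp_rot: [0.825, 0.565, 0.0, -0.0]
wrist_force: [-1.4, 3.1, -0.3]
opening: 0.0342
grip_force: 1.3
```

```bash
python3 n.py
```

```text
t 7.5833 S [12.75 -0.84] th -0.0128 Ft 2.4 f [-1.39  3.14 -0.31] open 0.03422694669358106 z 0.07929175928587245
```

>>> arm_command(
  grip=[-0.2,-0.2],
  offset=[
    [-0.001,0.005,0],
    [-0.002,0.01,0],
  ],
  rotation=[
    [0,0,0.005],
    [0,0,0.01],
  ],
)

```text
time: 7.75
tcp_pos: [0.5888, -0.0867, 0.0793]
tcp_rot: [0.829, 0.559, -0.0, -0.0]
wrist_force: [-1.7, 2.3, -0.7]
opening: 0.0342
grip_force: 1.3
```

```bash
python3 n.py
```

```text
t 7.75 S [13.69 -1.02] th -0.0281 Ft 2.4 f [-1.69  2.26 -0.7 ] open 0.0341742977458305 z 0.07925827054205621
```

```bash
python3 - <<'E'
from h import *
i=bot.camera_info('wrist');im=bot.get_image('wrist')[150:330,190:420,::-1]
cv2.imwrite('pics/w3.png',cv2.resize(im,None,fx=3.3,fy=3.3,interpolation=cv2.INTER_CUBIC))
for n,p in dict(fence1=[.04,.04,.045],fence2=[.04,-.04,.045],fedgeL=[.004,.038,.05],fedgeR=[.004,-.038,.05]).items():
    u=proj(i,[[*Wd(p[0],p[1]),p[2]]])[0];print(n,((u-[190,150])*3.3).round())
E
```

```text
fence1 [454.  96.]
fence2 [451. 486.]
fedgeL [249. 121.]
fedgeR [271. 498.]
```

View pics/w3.png

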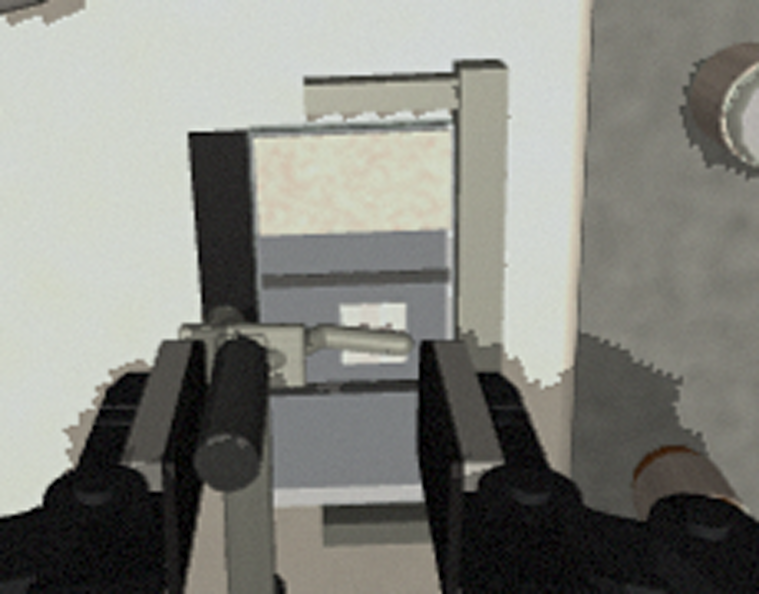

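The slide's back edge now meets the fence at about x 453, and the toe lies over the glass. I'll keep closing in fine steps until the heel bears.

>>> arm_command(
  grip=[-0.2,-0.2],
  offset=[
    [-0.001,0.005,0],
    [-0.001,0.008,0],
  ],
  rotation=[
    [0,0,0.004],
    [0,0,0.008],
  ],
)

```text
time: 7.97
tcp_pos: [0.5896, -0.0872, 0.0793]
tcp_rot: [0.833, 0.553, 0.0, 0.0]
wrist_force: [-1.1, 1.8, -0.4]
opening: 0.0343
grip_force: 1.2
```

```bash
python3 n.py
```

```text
t 7.9667 S [14.59 -1.27] th -0.043 Ft 1.69 f [-1.11  1.76 -0.39] open 0.03432959480469517 z 0.07932493532958335
```

>>> arm_command(
  grip=[-0.2,-0.2],
  offset=[
    [-0.001,0.004,0],
    [-0.001,0.006,0],
  ],
  rotation=[
    [0,0,0.003],
    [0,0,0.006],
  ],
)

```text
time: 8.13
tcp_pos: [0.5901, -0.0876, 0.0793]
tcp_rot: [0.835, 0.55, -0.0, 0.0]
wrist_force: [-2.7, 2.2, -0.9]
opening: 0.0341
grip_force: 1.2
```

```bash
python3 n.py
```

```text
t 8.1333 S [15.15 -1.4 ] th -0.0523 Ft 3.37 f [-2.71  2.23 -0.91] open 0.03409228880347924 z 0.07929649266968744
```

>>> arm_command(
  grip=[-0.2,-0.2],
  offset=[
    [-0.001,0.004,0],
    [-0.001,0.006,0],
  ],
  rotation=[
    [0,0,0.003],
    [0,0,0.006],
  ],
)

```text
time: 8.3
tcp_pos: [0.5906, -0.0879, 0.0793]
tcp_rot: [0.838, 0.546, -0.0, 0.0]
wrist_force: [-2.0, 1.4, 0.0]
opening: 0.0339
grip_force: 1.1
```

```bash
python3 n.py
```

```text
t 8.3 S [15.77 -1.55] th -0.0625 Ft 2.4 f [-2.    1.43  0.01] open 0.033899591983540714 z 0.07930810813991353
```

>>> arm_command(
  grip=[-0.2,-0.2],
  offset=[
    [-0.001,0.004,0],
    [-0.001,0.006,0],
  ],
  rotation=[
    [0,0,0.003],
    [0,0,0.006],
  ],
)

```text
time: 8.47
tcp_pos: [0.5911, -0.0882, 0.0793]
tcp_rot: [0.841, 0.542, 0.0, 0.0]
wrist_force: [-2.3, 1.5, 0.4]
opening: 0.0343
grip_force: 1.1
```

```bash
python3 n.py
```

```text
t 8.4667 S [16.35 -1.67] th -0.0719 Ft 2.67 f [-2.25  1.51  0.38] open 0.03431020985536258 z 0.07931592636584377
```

>>> arm_command(
  grip=[-0.2,-0.2],
  offset=[
    [-0.001,0.004,0],
    [-0.001,0.006,0],
  ],
  rotation=[
    [0,0,0.003],
    [0,0,0.006],
  ],
)

```text
time: 8.63
tcp_pos: [0.5914, -0.0885, 0.0793]
tcp_rot: [0.843, 0.538, -0.0, -0.0]
wrist_force: [-3.4, 1.2, 0.1]
opening: 0.0337
grip_force: 1.8
```

```bash
python3 n.py
```

```text
t 8.6333 S [16.67 -1.81] th -0.0775 Ft 3.58 f [-3.41  1.16  0.1 ] open 0.033680430661735275 z 0.07925099279014973
```

>>> arm_command(
  grip=[-0.2,-0.2],
  offset=[
    [-0.001,0.003,0],
    [-0.001,0.005,0],
  ],
  rotation=[
    [0,0,0.003],
    [0,0,0.006],
  ],
)

```text
time: 8.8
tcp_pos: [0.5915, -0.0887, 0.0792]
tcp_rot: [0.846, 0.534, -0.0, -0.0]
wrist_force: [-4.5, 2.5, 0.8]
opening: 0.0342
grip_force: 2.7
```

```bash
python3 n.py
```

```text
t 8.8 S [16.88 -1.97] th -0.0814 Ft 5.15 f [-4.53  2.47  0.8 ] open 0.034205365959812835 z 0.07919876163931533
```

Heel contact: travel has stalled and the force is rising. I'll press in small steps towards 14 N.

>>> arm_command(
  grip=[-0.2,-0.2,-0.2],
  offset=[
    [0,0.004,0],
    [0,0.006,0],
    [0,0.006,0],
  ],
  rotation=[
    [0,0,0],
    [0,0,0],
    [0,0,0],
  ],
)

```text
time: 9.05
tcp_pos: [0.5917, -0.0887, 0.0791]
tcp_rot: [0.846, 0.534, -0.001, -0.001]
wrist_force: [-6.3, 2.0, 2.2]
opening: 0.0343
grip_force: 3.2
```

```bash
python3 n.py
```

```text
t 9.05 S [17.1  -1.94] th -0.0847 Ft 6.55 f [-6.31  1.95  2.24] open 0.03426350351618617 z 0.07913925084675044
```

>>> arm_command(
  grip=[-0.2,-0.2,-0.2],
  offset=[
    [0,0.004,0],
    [0,0.006,0],
    [0,0.006,0],
  ],
  rotation=[
    [0,0,0],
    [0,0,0],
    [0,0,0],
  ],
)

```text
time: 9.3
tcp_pos: [0.5919, -0.0888, 0.0791]
tcp_rot: [0.846, 0.534, -0.001, -0.001]
wrist_force: [-7.2, 2.9, 3.7]
opening: 0.0342
grip_force: 3.9
```

```bash
python3 n.py
```

```text
t 9.3 S [17.29 -1.96] th -0.0876 Ft 7.71 f [-7.15  2.89  3.7 ] open 0.0341958663919628 z 0.07910374499426928
```

>>> arm_command(
  grip=[-0.2,-0.2,-0.2],
  offset=[
    [0,0.005,0],
    [0,0.01,0],
    [0,0.01,0],
  ],
  rotation=[
    [0,0,0],
    [0,0,0],
    [0,0,0],
  ],
)

```text
time: 9.55
tcp_pos: [0.5922, -0.0889, 0.079]
tcp_rot: [0.846, 0.534, -0.001, -0.002]
wrist_force: [-9.8, 3.3, 5.0]
opening: 0.0343
grip_force: 5.1
```

```bash
python3 n.py
```

```text
t 9.55 S [17.62 -1.91] th -0.0925 Ft 10.25 f [-9.78  3.3   5.02] open 0.03426360931378476 z 0.0790301999922214
```

>>> arm_command(
  grip=[-0.2,-0.2,-0.2],
  offset=[
    [0,0.003,0],
    [0,0.005,0],
    [0,0.005,0],
  ],
  rotation=[
    [0,0,0],
    [0,0,0],
    [0,0,0],
  ],
)

```text
time: 9.8
tcp_pos: [0.5923, -0.0889, 0.079]
tcp_rot: [0.845, 0.534, -0.002, -0.002]
wrist_force: [-10.6, 3.2, 6.8]
opening: 0.0344
grip_force: 5.8
```

```bash
python3 n.py
```

```text
t 9.8 S [17.73 -1.92] th -0.0942 Ft 10.93 f [-10.6    3.15   6.84] open 0.03436946559935116 z 0.07898115098944286
```

>>> arm_command(
  grip=[-0.2,-0.2,-0.2],
  offset=[
    [0,0.004,0],
    [0,0.007,0],
    [0,0.007,0],
  ],
  rotation=[
    [0,0,0],
    [0,0,0],
    [0,0,0],
  ],
)

```text
time: 10.05
tcp_pos: [0.5926, -0.089, 0.0789]
tcp_rot: [0.845, 0.534, -0.002, -0.003]
wrist_force: [-12.6, 5.2, 7.5]
opening: 0.0341
grip_force: 6.6
```

```bash
python3 n.py
```

```text
t 10.05 S [17.99 -1.94] th -0.0982 Ft 13.59 f [-12.59   5.19   7.53] open 0.034115961683728796 z 0.0789309337114745
```

>>> arm_command(
  grip=[-0.2,-0.2],
  offset=[
    [0,0.003,0],
    [0,0.003,0],
  ],
  rotation=[
    [0,0,0],
    [0,0,0],
  ],
)

```text
time: 10.22
tcp_pos: [0.5926, -0.089, 0.0789]
tcp_rot: [0.845, 0.534, -0.002, -0.003]
wrist_force: [-12.2, 5.1, 8.3]
opening: 0.0342
grip_force: 7.0
```

```bash
python3 n.py
```

```text
t 10.2167 S [18.05 -1.94] th -0.0992 Ft 13.21 f [-12.19   5.14   8.25] open 0.03420206797328025 z 0.07889293868671413
```

>>> arm_command(
  grip=[-0.2,-0.2,-0.2,-0.2,-0.2],
  offset=[
    [0,0.002,0],
    [0,0.002,0],
    [0,0.002,0],
    [0,0.002,0],
    [0,0.002,0],
  ],
  rotation=[
    [0,0,0],
    [0,0,0],
    [0,0,0],
    [0,0,0],
    [0,0,0],
  ],
)

```text
time: 10.63
tcp_pos: [0.5926, -0.089, 0.0789]
tcp_rot: [0.845, 0.534, -0.002, -0.003]
wrist_force: [-13.8, 5.0, 9.2]
opening: 0.0342
grip_force: 7.2
```

```bash
python3 n.py
```

```text
t 10.6333 S [18.07 -1.93] th -0.0995 Ft 14.63 f [-13.81   5.02   9.18] open 0.03418747204023879 z 0.07886435013871934
```

>>> arm_command(
  grip=[-0.2,-0.2,-0.2,-0.2,-0.2],
  offset=[
    [0,0,0],
    [0,0,0],
    [0,0,0],
    [0,0,0],
    [0,0,0],
  ],
  rotation=[
    [0,0,0],
    [0,0,0],
    [0,0,0],
    [0,0,0],
    [0,0,0],
  ],
)

```text
time: 11.05
tcp_pos: [0.5927, -0.089, 0.0789]
tcp_rot: [0.845, 0.534, -0.002, -0.003]
wrist_force: [-13.4, 6.4, 9.1]
opening: 0.034
grip_force: 7.2
```

```bash
python3 n.py
```

```text
t 11.05 S [18.08 -1.93] th -0.0997 Ft 14.87 f [-13.42   6.41   9.12] open 0.03402937143575993 z 0.07888012532270282
```

Held at about 14 N for 0.9 s. Now I'll back off, lift, and close the fingers for the button.

>>> arm_command(
  grip=[-0.2,-0.2,-0.2,-0.2,-0.2,-0.2],
  offset=[
    [0,-0.02,0],
    [0,-0.05,0],
    [0,-0.1,0],
    [0,-0.16,0],
    [0,-0.16,0],
    [0,-0.16,0],
  ],
  rotation=[
    [0,0,0],
    [0,0,0],
    [0,0,0],
    [0,0,0],
    [0,0,0],
    [0,0,0],
  ],
)

```text
time: 11.55
tcp_pos: [0.5812, -0.0836, 0.0795]
tcp_rot: [0.846, 0.534, 0.0, 0.0]
wrist_force: [-0.5, -0.7, 0.1]
opening: 0.0342
grip_force: 0.0
```

```bash
python3 n.py
```

```text
t 11.55 S [ 5.44 -0.73] th 0.1041 Ft 0.3 f [-0.47 -0.65  0.12] open 0.034234882349478406 z 0.0795406103753455
```

>>> arm_command(
  grip=[-0.2,-0.2,-0.2,-0.2,-0.2,-0.2],
  offset=[
    [0,0,-0.1],
    [0,0,-0.3],
    [0,0,-0.5],
    [0,0,-0.6],
    [0,0,-0.6],
    [0,0,-0.6],
  ],
  rotation=[
    [0,0,0],
    [0,0,0],
    [0,0,0],
    [0,0,0],
    [0,0,0],
    [0,0,0],
  ],
)

```text
time: 12.05
tcp_pos: [0.5816, -0.0838, 0.14]
tcp_rot: [0.846, 0.534, 0.001, 0.001]
wrist_force: [-1.1, 0.8, 0.2]
opening: 0.0347
grip_force: 0.0
```

```bash
python3 - <<'E'
from h import *
s=bot.get_state();print(s['tcp_pos'],s['wrist_force'],S(s['tcp_pos']))
for ang in (yaw-.1,):print(tgt([.5705,.005,.1],ang))
i=bot.camera_info('wrist');im=bot.get_image('wrist')[:,:,::-1]
u=proj(i,[[.5705,.005,.063]])[0];print(u)
cv2.imwrite('pics/w4.png',im)
E
```

```text
[ 0.58159285 -0.08378663  0.13999857] [-1.05528841  0.78797452  0.22898259] [[ 0.00589039 -0.00073183]]
(array([ 0.75387602, -0.48259475,  0.39921617]), array([ 0.00119729, -0.0001171 ,  0.00109739]))
[214.22851825 117.7398008 ]
```

View pics/w4.png

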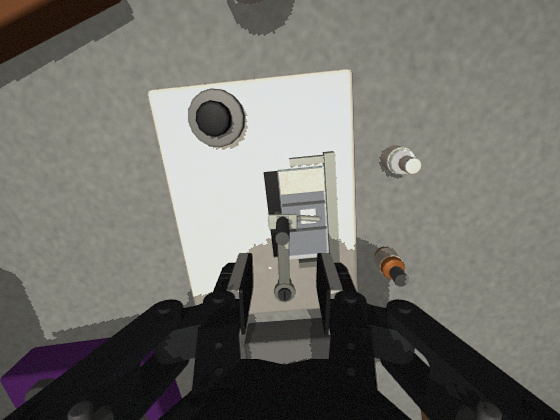

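The view shows the clip home on a flush slide and the button at (214,118), exactly where predicted. I'll move over it with the fingers shut.

>>> arm_command(
  grip=[-1,-1,-1,-1,-1,-1],
  offset=[
    [0.2,-0.12,0],
    [0.4,-0.24,0],
    [0.6,-0.38,0],
    [0.75,-0.48,0.2],
    [0.75,-0.48,0.4],
    [0.75,-0.48,0.5],
  ],
  rotation=[
    [0,0,0],
    [0,0,0],
    [0,0,0],
    [0,0,0],
    [0,0,0],
    [0,0,0],
  ],
)

```text
time: 12.6
tcp_pos: [0.5674, 0.0063, 0.0857]
tcp_rot: [0.845, 0.535, -0.002, -0.002]
wrist_force: [-1.0, -0.3, 0.1]
opening: 0.0004
grip_force: 0.0
```

>>> arm_command(
  grip=[-1,-1,-1],
  offset=[
    [0,0,0.06],
    [0,0,0.12],
    [0,0,0.15],
  ],
  rotation=[
    [0,0,0],
    [0,0,0],
    [0,0,0],
  ],
)

```text
time: 12.85
tcp_pos: [0.5698, 0.0042, 0.0736]
tcp_rot: [0.846, 0.534, -0.0, -0.0]
wrist_force: [-2.0, -0.0, 1.9]
opening: 0.0005
grip_force: 1.1
```

```bash
python3 - <<'E'
from h import *
s=bot.get_state();print(s['tcp_pos'],s['wrist_force'],s['opening'],tgt([.5705,.005,.1],yaw-.1)[0])
E
```

```text
[0.56978904 0.00420712 0.07359154] [-1.97543809 -0.00659142  1.90692128] 0.0004718253384171429 [ 0.01014448  0.00274089 -0.2640903 ]
```

>>> arm_command(
  grip=[-1,-1,-1,-1],
  offset=[
    [0,0,0.02],
    [0,0,0.04],
    [0,0,0.06],
    [0,0,0.06],
  ],
  rotation=[
    [0,0,0],
    [0,0,0],
    [0,0,0],
    [0,0,0],
  ],
)

```text
time: 13.18
tcp_pos: [0.5704, 0.0042, 0.0691]
tcp_rot: [0.846, 0.534, 0.0, 0.001]
wrist_force: [-2.9, -1.1, 5.1]
opening: 0.0003
grip_force: 2.4
```

>>> arm_command(
  grip=[-1,-1,-1,-1],
  offset=[
    [0,0,0.02],
    [0,0,0.03],
    [0,0,0.03],
    [0,0,0.03],
  ],
  rotation=[
    [0,0,0],
    [0,0,0],
    [0,0,0],
    [0,0,0],
  ],
)

```text
time: 13.52
tcp_pos: [0.5707, 0.0042, 0.0687]
tcp_rot: [0.845, 0.534, 0.0, 0.001]
wrist_force: [-12.0, -0.4, 24.6]
opening: 0.0
grip_force: 12.4
```

The button bottomed out: a hard stop at 24 N. Lift and return to the post.

>>> arm_command(
  grip=[-1,-1,-1,-0.2,-0.2,-0.2,-0.2,-0.2,-0.2,-0.2],
  offset=[
    [0,0,-0.1],
    [0,0,-0.3],
    [0,0,-0.6],
    [0,0,-0.74],
    [-0.2,0.12,-0.74],
    [-0.4,0.25,-0.74],
    [-0.6,0.38,-0.74],
    [-0.75,0.48,-0.74],
    [-0.75,0.48,-0.74],
    [-0.75,0.48,-0.74],
  ],
  rotation=[
    [0,0,0],
    [0,0,0],
    [0,0,0],
    [0,0,0],
    [0,0,0],
    [0,0,0],
    [0,0,0],
    [0,0,0],
    [0,0,0],
    [0,0,0],
  ],
)

```text
time: 14.35
tcp_pos: [0.5814, -0.0845, 0.1395]
tcp_rot: [0.846, 0.533, 0.0, 0.0]
wrist_force: [-0.6, 0.1, 0.3]
opening: 0.0343
grip_force: 0.0
```

```bash
python3 - <<'E'
from h import *
s=bot.get_state();print(s['time'],s['tcp_pos'],s['wrist_force'],s['opening'],S(s['tcp_pos'][:2]))
E
```

```text
14.35 [ 0.58137564 -0.08446375  0.13952898] [-0.64142818  0.14636147  0.34938736] 0.034298725831048635 [[ 0.00591575 -0.00144248]]
```

Descend, then compute the swing-out path with the front pad pushing.

>>> arm_command(
  grip=[-0.2,-0.2,-0.2,-0.2,-0.2,-0.2],
  offset=[
    [0,0,0.15],
    [0,0,0.3],
    [0,0,0.45],
    [0,0,0.6],
    [0,0,0.6],
    [0,0,0.6],
  ],
  rotation=[
    [0,0,0],
    [0,0,0],
    [0,0,0],
    [0,0,0],
    [0,0,0],
    [0,0,0],
  ],
)

```text
time: 14.85
tcp_pos: [0.5803, -0.0823, 0.0786]
tcp_rot: [0.845, 0.534, -0.001, -0.001]
wrist_force: [-0.1, 0.5, 1.2]
opening: 0.0341
grip_force: 0.0
```

```bash
python3 - <<'E'
from h import *
s=bot.get_state();print(s['time'],s['tcp_pos'],s['wrist_force'],s['opening'])
for a in (-.1,-.05,0,.1,.2,.3,.4,.5,.6,.7,.8,.85,.9):
    o,r=tgt([*clipoff(a,-.0121),s['tcp_pos'][2]],yaw+a);print(a,o.round(3),r.round(3))
E
```

```text
14.85 [ 0.58032573 -0.08228767  0.0786472 ] [-0.05093445  0.45298903  1.18567987] 0.03411051513423328
-0.1 [-0.003 -0.101  0.   ] [-0.001 -0.     0.002]
-0.05 [-0.01  -0.131  0.   ] [-0.001 -0.    -0.03 ]
0 [-0.018 -0.162  0.   ] [-0.001 -0.    -0.062]
0.1 [-0.039 -0.221  0.   ] [-0.001 -0.    -0.126]
0.2 [-0.066 -0.279  0.001] [-0.001 -0.    -0.189]
0.3 [-0.099 -0.333  0.001] [-0.001 -0.    -0.253]
0.4 [-0.136 -0.383  0.001] [-0.001 -0.    -0.317]
0.5 [-0.179 -0.43   0.001] [-0.001 -0.    -0.38 ]
0.6 [-0.226 -0.472  0.001] [-0.001 -0.001 -0.444]
0.7 [-0.277 -0.509  0.001] [-0.001 -0.001 -0.508]
0.8 [-0.331 -0.541  0.001] [-0.001 -0.001 -0.571]
0.85 [-0.36  -0.555  0.001] [-0.001 -0.001 -0.603]
0.9 [-0.389 -0.568  0.001] [-0.001 -0.001 -0.635]
```

>>> arm_command(
  grip=[-0.2,-0.2,-0.2,-0.2,-0.2,-0.2,-0.2,-0.2,-0.2,-0.2],
  offset=[
    [0,-0.05,0],
    [-0.003,-0.1,0],
    [-0.01,-0.13,0],
    [-0.018,-0.16,0],
    [-0.028,-0.19,0],
    [-0.039,-0.22,0],
    [-0.052,-0.25,0],
    [-0.066,-0.28,0],
    [-0.082,-0.305,0],
    [-0.099,-0.333,0],
  ],
  rotation=[
    [0,0,0],
    [0,0,0],
    [0,0,-0.03],
    [0,0,-0.062],
    [0,0,-0.094],
    [0,0,-0.126],
    [0,0,-0.158],
    [0,0,-0.189],
    [0,0,-0.22],
    [0,0,-0.253],
  ],
)

```text
time: 15.68
tcp_pos: [0.5475, -0.0779, 0.0807]
tcp_rot: [0.723, 0.691, 0.001, 0.001]
wrist_force: [1.7, 1.2, -0.8]
opening: 0.0343
grip_force: 1.0
```

```bash
python3 - <<'E'
from h import *
s=bot.get_state();print(s['time'],s['tcp_pos'],s['wrist_force'],s['opening'])
for a in (.4,.5,.6,.7,.8,.85,.9,1.0):
    o,r=tgt([*clipoff(a,-.0121),s['tcp_pos'][2]],yaw+a);print(a,o.round(3),r.round(3))
E
```

```text
15.6833 [ 0.54751917 -0.07789466  0.08071753] [ 1.65163843  1.17314123 -0.83463674] 0.03425942336812477
0.4 [-0.006 -0.077 -0.   ] [ 0.002  0.    -0.063]
0.5 [-0.027 -0.136 -0.   ] [ 0.002  0.    -0.126]
0.6 [-0.054 -0.193 -0.001] [ 0.002  0.    -0.19 ]
0.7 [-0.087 -0.247 -0.001] [ 0.002  0.001 -0.254]
0.8 [-0.124 -0.298 -0.001] [ 0.002  0.001 -0.317]
0.85 [-0.145 -0.322 -0.001] [ 0.002  0.001 -0.349]
0.9 [-0.167 -0.344 -0.001] [ 0.002  0.001 -0.381]
1.0 [-0.214 -0.387 -0.001] [ 0.002  0.001 -0.445]
```

>>> arm_command(
  grip=[-0.2,-0.2,-0.2,-0.2,-0.2,-0.2,-0.2,-0.2,-0.2],
  offset=[
    [-0.002,-0.04,0],
    [-0.006,-0.077,0],
    [-0.027,-0.136,0],
    [-0.054,-0.193,0],
    [-0.087,-0.247,0],
    [-0.124,-0.298,0],
    [-0.167,-0.344,0],
    [-0.214,-0.387,0],
    [-0.214,-0.387,0],
  ],
  rotation=[
    [0,0,-0.03],
    [0,0,-0.063],
    [0,0,-0.126],
    [0,0,-0.19],
    [0,0,-0.254],
    [0,0,-0.317],
    [0,0,-0.381],
    [0,0,-0.445],
    [0,0,-0.445],
  ],
)

```text
time: 16.43
tcp_pos: [0.5071, -0.0982, 0.0805]
tcp_rot: [0.442, 0.897, 0.0, 0.001]
wrist_force: [1.0, 0.0, 0.5]
opening: 0.0341
grip_force: 0.0
```

>>> arm_command(
  grip=[-0.2,-0.2,-0.2,-0.2,-0.2,-0.2,-0.2],
  offset=[
    [0,0.05,0],
    [0,0.1,0],
    [0,0.1,0],
    [0,0.1,-0.2],
    [0,0.1,-0.5],
    [0,0.1,-0.8],
    [0,0.1,-0.8],
  ],
  rotation=[
    [0,0,0],
    [0,0,0],
    [0,0,0],
    [0,0,0],
    [0,0,0],
    [0,0,0],
    [0,0,0],
  ],
)

```text
time: 17.02
tcp_pos: [0.5188, -0.0926, 0.1653]
tcp_rot: [0.444, 0.896, 0.0, 0.005]
wrist_force: [0.8, -1.6, 0.4]
opening: 0.0338
grip_force: 0.0
```

```bash
python3 - <<'E'
from h import *
s=bot.get_state();print(s['time'],s['tcp_pos'],s['wrist_force'],S(s['tcp_pos']))
i=bot.camera_info('wrist');im=bot.get_image('wrist')[:,:,::-1]
M=lambda P:proj(i,[[*Wd(p[0],p[1]),p[2]] for p in P]).round(1)
print(M([(.04,.038,.045),(.04,-.038,.045),(.04,.038,.05),(.04,-.038,.05),(.04,.048,.054),(.04,-.048,.054),(.004,.038,.05),(.004,-.038,.05)]))
c=M([(.022,0,.05)])[0].astype(int);x,y=max(c[0]-140,0),max(c[1]-95,0);print(x,y)
cv2.imwrite('pics/w5.png',cv2.resize(im[y:y+190,x:x+260],None,fx=3,fy=3,interpolation=cv2.INTER_CUBIC))
E
```

```text
17.0167 [ 0.51879537 -0.09261068  0.16532563] [ 0.77741373 -1.59409616  0.41545647] [[-0.05019002 -0.03033546]]
[[397.  243.4]
 [327.4 281.5]
 [399.  245.7]
 [328.1 284.3]
 [410.6 242.1]
 [319.7 291.5]
 [381.4 215. ]
 [308.9 256.4]]
213 156
```

View pics/w5.png

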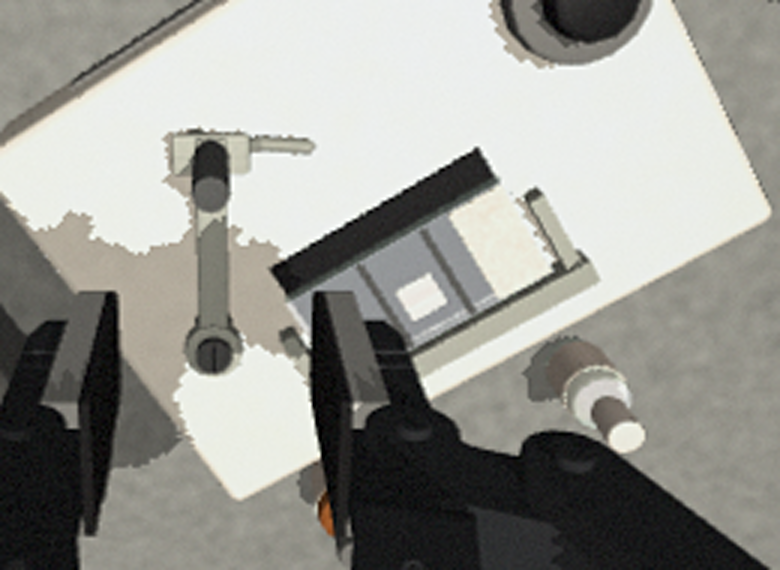

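The clip is swung clear, with the post at crop (210,175). The slide looks to be at the fence, but the oblique view needs checking from straight above.

```bash
python3 - <<'E'
from h import *
print(tgt([*Wd(.02,-.01),.165],yaw))
E
```

```text
(array([-0.48951097,  0.5583903 , -0.01673861]), array([0.00400128, 0.00251085, 0.63515565]))
```

>>> arm_command(
  grip=[-0.2,-0.2,-0.2,-0.2,-0.2,-0.2,-0.2,-0.2,-0.2,-0.2],
  offset=[
    [-0.05,0.06,0],
    [-0.1,0.11,0],
    [-0.15,0.17,0],
    [-0.2,0.23,0],
    [-0.25,0.28,0],
    [-0.3,0.34,0],
    [-0.36,0.4,0],
    [-0.43,0.48,0],
    [-0.49,0.56,0],
    [-0.49,0.56,0],
  ],
  rotation=[
    [0,0,0.07],
    [0,0,0.14],
    [0,0,0.21],
    [0,0,0.28],
    [0,0,0.35],
    [0,0,0.42],
    [0,0,0.5],
    [0,0,0.57],
    [0,0,0.63],
    [0,0,0.63],
  ],
)

```text
time: 17.9
tcp_pos: [0.59, -0.0963, 0.158]
tcp_rot: [0.817, 0.577, -0.0, -0.0]
wrist_force: [0.1, -0.0, -1.4]
opening: 0.0344
grip_force: 0.0
```

```bash
python3 - <<'E'
from h import *
i=bot.camera_info('wrist');bot.get_image('wrist');im=bot.get_image('wrist')[:,:,::-1];i=bot.camera_info('wrist')
np.save('i6.npy',i);cv2.imwrite('pics/w6full.png',im)
M=lambda P:proj(i,[[*Wd(p[0],p[1]),p[2]] for p in P])
c=M([(.022,0,.05)])[0].astype(int);x,y=max(c[0]-75,0),max(c[1]-60,0);print(x,y)
print(((M([(.04,.03,.045),(.04,.03,.05),(.04,.03,.054),(.004,.03,.05)])-[x,y])*5).round(1))
cv2.imwrite('pics/w6.png',cv2.resize(im[y:y+120,x:x+150],None,fx=5,fy=5,interpolation=cv2.INTER_CUBIC))
E
```

```text
216 137
[[488.2 124.5]
 [491.1 129.3]
 [493.4 133.2]
 [271.6 126.4]]
```

View pics/w6.png

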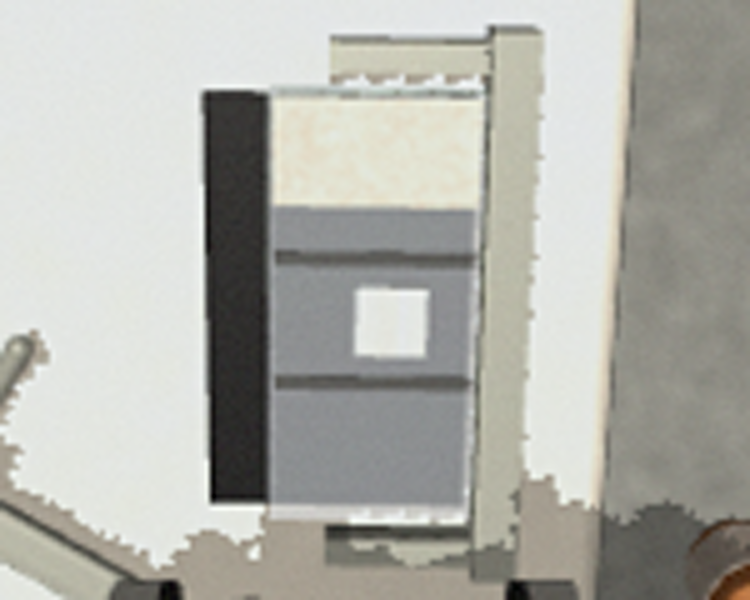

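The slide's front edge is at x≈271 at 5x zoom, and a flush slide is predicted at 271.6. I'll compare edge profiles with the picture taken while clipped to be sure.

```bash
python3 - <<'E'
from h import *
s=bot.get_state();i6=np.load('i6.npy',allow_pickle=True).item()
A=R.from_quat(s['tcp_rot']);off=A.inv().apply(i6['position']-s['tcp_pos']);dr=A.inv()*R.from_quat(i6['attitude'])
B=R.from_quat([.846,.534,.001,.001]);i4=dict(K=i6['K'],position=np.array([.58159,-.08379,.14])+B.apply(off),attitude=(B*dr).as_quat())
xs=np.arange(-.004,.052,.0005)
for n,i,f in(('w4',i4,'w4'),('w6',i6,'w6full')):
    im=cv2.imread(f'pics/{f}.png').astype(np.float32).mean(2)
    prof=0
    for y in np.arange(.004,.012,.001) if n=='x' else np.arange(.013,.016,.0005):
        u=proj(i,[[*Wd(x,y),.05] for x in xs]).astype(np.float32)
        prof=prof+cv2.remap(im,u[:,:1],u[:,1:],cv2.INTER_LINEAR)[:,0]
    prof=prof/prof.max()*100
    print(n,[(round(x*1e3,1),int(p)) for x,p in zip(xs,prof) if x<.009 or x>.034])
E
```

```text
w4 [(np.float64(-4.0), 19), (np.float64(-3.5), 19), (np.float64(-3.0), 20), (np.float64(-2.5), 20), (np.float64(-2.0), 20), (np.float64(-1.5), 20), (np.float64(-1.0), 19), (np.float64(-0.5), 19), (np.float64(0.0), 19), (np.float64(0.5), 19), (np.float64(1.0), 19), (np.float64(1.5), 19), (np.float64(2.0), 18), (np.float64(2.5), 21), (np.float64(3.0), 28), (np.float64(3.5), 43), (np.float64(4.0), 57), (np.float64(4.5), 63), (np.float64(5.0), 62), (np.float64(5.5), 61), (np.float64(6.0), 61), (np.float64(6.5), 61), (np.float64(7.0), 61), (np.float64(7.5), 61), (np.float64(8.0), 61), (np.float64(8.5), 61), (np.float64(34.5), 61), (np.float64(35.0), 61), (np.float64(35.5), 61), (np.float64(36.0), 61), (np.float64(36.5), 60), (np.float64(37.0), 60), (np.float64(37.5), 65), (np.float64(38.0), 73), (np.float64(38.5), 84), (np.float64(39.0), 74), (np.float64(39.5), 62), (np.float64(40.0), 55), (np.float64(40.5), 66), (np.float64(41.0), 77), (np.float64(41.5), 76), (np.float64(42.0), 76), (np.float64(42.5), 76), (np.float64(43.0), 76), (np.float64(43.5), 76), (np.float64(44.0), 76), (np.float6
[... 1101 characters left out ...]
6), (np.float64(37.5), 73), (np.float64(38.0), 80), (np.float64(38.5), 69), (np.float64(39.0), 63), (np.float64(39.5), 67), (np.float64(40.0), 73), (np.float64(40.5), 80), (np.float64(41.0), 79), (np.float64(41.5), 79), (np.float64(42.0), 79), (np.float64(42.5), 78), (np.float64(43.0), 78), (np.float64(43.5), 78), (np.float64(44.0), 78), (np.float64(44.5), 79), (np.float64(45.0), 79), (np.float64(45.5), 79), (np.float64(46.0), 78), (np.float64(46.5), 78), (np.float64(47.0), 81), (np.float64(47.5), 88), (np.float64(48.0), 96), (np.float64(48.5), 99), (np.float64(49.0), 100), (np.float64(49.5), 99), (np.float64(50.0), 99), (np.float64(50.5), 99), (np.float64(51.0), 99), (np.float64(51.5), 99)]
```

The slide-to-fence spacing matches the clipped picture to within about 0.2 mm, so the slide is still flush. The robot is clear, so I'm handing in.

```bash
python3 -c "
from station import bot
print(bot.sign_off())"
```

```text
the job is handed in; nothing more can be done
None
```

The job is handed in: I pressed the clip home at about 14 N for 0.9 s, pushed the scan button to its stop, and swung the clip well clear, with the slide still flush against the fence in the last picture.

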